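# Re-aim the tachometer probe on a small engine and lock its jam nut

### The arm

A 6-joint arm with a two-finger parallel gripper is mounted at the origin on the work surface. World frame = base frame: x ahead of the robot, y to its left, z up, the work surface at z = 0. Lengths are in m, angles in rad, forces in N, time in s.
With the tool pointing down it reaches from about 0.3 to 0.825 m from the base axis. Payload 5.4 kg.
Tool frame: the origin (TCP) lies at the very end of the fingers, on their centre line; the grasp point (between the pads) lies 19 mm behind it; z points along the fingers, y is the direction in which the jaws open and shut (so a half turn about z gives the same grasp; the last joint's range is limited). The gripper opens to 92 mm and grips with 3 to 60 N. Pads are 20 mm wide; open, the fingers measure 128 mm over their backs; the gripper's body (75 mm by 189 mm) begins 69 mm behind the grasp point.
Start: joints at [-1.499, 0.158, 1.597, -0, 1.386, -0.21], TCP at [0.16, -0.552, 0.215] pointing down, gripper open.
Joint ranges: [-2.91, 2.91], [-0.94, 2.29], [0.18, 2.7], [-1.29, 4.43], [0.17, 2.64], [-3, 3]. Speed limits (rad/s): [2.57, 2.57, 3.14, 3.14, 3.14, 3.14].

### API

Orientations are given as a unit quaternion [w, x, y, z].
In Python, from plant import monitor, camera, job gives the robot as it stands.
- The arm moves only by the tool jog_arm, never from a script. Its argument "deltas" is a list that holds one entry, the list of rows, each a list of 5 numbers: the shift along the tool's x, y, z in mm, then the turn about the tool's z in degrees, then the opening, from 0 (shut) to 1 (fully open). In form: [[[dx, dy, dz, spin, jaw], ...]]. A call has 1 to 20 rows; each row shifts and turns the pose as measured when the row begins, along the tool's axes as they then stand; what a row does not reach is not made up. A row lasts 1/8 s, in which the tool goes at most 62.5 mm and 10.7 degrees, less where a joint would pass 70% of its speed; a pose out of reach is approached as far as the arm can. A call is refused whole if a number of a shift passes 62.5 or a number of a turn 10.7, either way. A call with a gripper value outside its range is refused whole. The fingers move at their own pace and stop on an object; "squeeze" is the grip in N (left out, the last holds). Time passes only in rows, so rows that do not move let the fingers close. It gives the time, the measured TCP pose, the force and the opening at its end, in the units of the state.
- monitor.sense(): the state, without advancing time (a new reading comes with each control period).
- camera(name): name is "side" or "top"; returns a dict with "frame" (400x640x3 uint8, blue, green, red), "z_map" (400x640 float32, m along the optical axis (not along the pixel's ray), 0 where there is no reading), "fx", "fy", "cx", "cy" (pixels), "distortion" ([k1, k2, p1, p2, k3] as OpenCV has them; the pictures are not rectified), "position" and "orientation" of the camera in the world. Camera axes: x right, y down, z forward; pixel columns grow to the right and rows downward; lengths in m; the calibration is good to about 2 mm. A picture is of the moment at which its call begins.
- job.finish_job(): hands the job in, once; it reports no verdict.
The state is a dict: "t": time; "qpos": joint angles; "qd": joint speeds; "effort": joint torques, N m; "tcp_pos": TCP position; "orientation": TCP orientation; "contact_force": force on the tool from outside, world axes, zero at the start; "moment": the same for the moment, N m; "gripper_width": finger opening in m.
Only numpy, scipy, OpenCV 4.12 (cv2) and the standard library are available. Lean on these libraries where they do the work, as an engineer would, in place of code of your own. Each camera call takes 0.05 s, during which the arm holds its last target.

### The job

The tachometer probe on the engine's flywheel shroud was left twisted clockwise of its index rib. Slacken its round knurled jam nut counter-clockwise by about a sixth to a third of a turn, turn the black-headed probe back counter-clockwise until its connector nose points along the rib, then do the jam nut up tight again without losing the setting and let go. Leave the loose parts on the bench where they are.

Things in the scene. Friction and masses are not known exactly. Their poses are not given: they have to be found in the camera images.
- boss_face (a point): Fixed: centre of the flat round face (52 mm across) of the cast sensor boss on the engine's flywheel shroud, where the jam nut seats. z = common axis of boss, nut and probe, pointing outwards, 35 deg from vertical; x = direction of the index rib. Only nut and probe stand above this face's plane within 60 mm of the axis. The shroud is a level aluminium drum, 200 mm across.
- rib_end (a point): Fixed: far upper end of the index rib, a straight dark steel rib 5 mm wide and about 70 mm long on the drum, running uphill from the boss's rim in the plane of flywheel rotation; it lies on the x side of boss_face and stays below the plane of that face.
- nut_mid (a point): Centre of the knurled round steel jam nut, on the axis, 8 mm out from boss_face; z = outward axis. 40 mm diameter, 15 mm thick (0.6 to 15.6 mm out from the face). Can be gripped across any diameter by fingers reaching down past the probe head, which stays within 18 mm of the axis and so inside the nut's rim.
- jam_nut (a joint): Turn of the jam nut, rad: 0 = fully tight (hard stop), growing counter-clockwise seen from outside, to 2.6. Starts tight. Takes about 0.3 N m to turn either way; stays where left. It does not drag the probe round. When tight it clamps the probe, which then cannot be turned; slackened by more than 0.4 rad, the probe is free.
- probe_head (a point): Centre of the probe's black moulded head, on the axis, 36 mm out from boss_face; 24 mm tall (24 to 48 mm out; bare brass thread below it). Two flat sides 14 mm apart and 19 mm long (10 behind to 9 ahead of the axis), pinched along its y axis. x = along the narrower connector nose (10 mm wide, 16 mm tall), which ends 17 mm from the axis; z = outward axis.
- probe_nose (a point): Tip of the connector nose, 17 mm from the axis and 36 mm out from boss_face; turns with the probe.
- probe (a joint): Turn of the probe, rad: 0 = nose points along the index rib (boss_face x axis), positive counter-clockwise seen from outside; stops at -1.4 and 0.4. Starts at -1.25 to -0.55 (clockwise of the rib). Takes about 0.12 N m to turn when unclamped, and stays where it is left.
- plug_socket_mid (a point): Bystander: chrome spark plug socket standing upright on the bench, 27 mm diameter, 64 mm tall; the point is its centre, 32 mm up.
- starter_pawl_mid (a point): Bystander: red nylon starter pawl lying on the bench, about 60 x 22 x 10 mm; the point is near its middle, 5 mm up.
- carb_mount_mid (a point): Bystander: black rubber carburetor mount block lying on the bench, 60 x 50 x 22 mm with a 24 mm bore; the point is its centre, 11 mm up.

How it is judged:
By the outcome, as a careful person would: the job done as asked, in the order asked, and still so for the second after the job is handed in, with the robot touching nothing.
It also fails if it takes over 58 s, if anything falls off the work surface, if the arm or the gripper's body presses on something with over 40 N, if the wrist force passes 120 N, or if a joint passes its speed limit or range.

## Working session

There is one attempt and no reset: what is moved stays moved. The work goes in short steps, Python scripts to look and compute and a tool call to move; the robot and the scene stay as the last step left them, time stands still between calls to the robot, and variables do not carry over. Pictures are saved under pics/ and viewed, and the job is handed in when it is done.

Besides the shell and the picture viewer there is one more tool, called as a command line: name --argument value ..., lists and objects as JSON in quotes. jog_arm: Moves the arm, as the interface text tells. Its arguments: {"type":"object","properties":{"deltas":{"type":"array","items":{"type":"array","items":{"type":"array","items":{"type":"number"}}}},"squeeze":{"type":"number"}},"required":["deltas"]}

```bash
ls; mkdir -p pics; cat > h.py <<'E'
import numpy as np, cv2
from scipy.spatial.transform import Rotation as R
def rot(q): return R.from_quat([q[1],q[2],q[3],q[0]]).as_matrix()
def K(c): return np.array([[c['fx'],0,c['cx']],[0,c['fy'],c['cy']],[0,0,1.]])
def ray(c,px):
    p=cv2.undistortPoints(np.array(px,float).reshape(-1,1,2),K(c),np.array(c['distortion'])).reshape(-1,2)
    d=np.c_[p,np.ones(len(p))]
    return d@rot(c['orientation']).T   # unit z-depth
def cloud(c):
    z=c['z_map'];v,u=np.nonzero(z>0)
    return np.array(c['position'])+ray(c,np.c_[u,v])*z[v,u][:,None],u,v
def proj(c,P):
    P=(np.atleast_2d(P)-np.array(c['position']))@rot(c['orientation'])
    return cv2.projectPoints(P,np.zeros(3),np.zeros(3),K(c),np.array(c['distortion']))[0].reshape(-1,2)
E
python3 - <<'E'
from plant import monitor,camera,job
import cv2,pickle
print(monitor.sense())
for n in('side','top'):
    c=camera(n);cv2.imwrite(f'pics/{n}0.png',c['frame']);pickle.dump(c,open(f'{n}0.pkl','wb'))
    print({k:v for k,v in c.items() if k not in('frame','z_map')})
E
```

```text
pics
{'t': 0.0, 'qpos': array([-1.49912464e+00,  1.59046911e-01,  1.59816551e+00, -3.13039207e-05,
        1.38618535e+00, -2.10130876e-01]), 'qd': array([ 1.18092977e-03,  6.83205483e-05, -1.74239937e-03, -1.19871159e-04,
       -7.05442936e-04, -8.04206618e-04]), 'effort': array([ 3.73341993e-05, -3.85572517e+01, -3.22104907e+01,  7.01079913e-02,
        3.78379680e-02, -1.46031157e-04]), 'tcp_pos': array([ 0.15980954, -0.55172441,  0.21365352]), 'orientation': array([-9.01464291e-04,  9.90089017e-01,  1.40438324e-01,  4.70875628e-05]), 'contact_force': array([ 0.18117982,  0.05207914, -0.58361034]), 'moment': array([ 0.04720307, -0.03621423,  0.03752636]), 'gripper_width': 0.0917738249988638}
{'fx': 474.88790501189163, 'fy': 474.88790501189163, 'cx': 321.41206726708253, 'cy': 195.8022188107189, 'distortion': array([0.03635057, 0.        , 0.        , 0.        , 0.        ]), 'position': array([ 0.42942593, -0.6778397 ,  1.02878668]), 'orientation': array([-0.33556094,  0.93152481, -0.13416208,  0.04075431])}
{'fx': 437.0436642527092, 'fy': 437.0436642527092, 'cx': 321.97357251415957, 'cy': 195.63441780263074, 'distortion': array([-0.0389281,  0.       ,  0.       ,  0.       ,  0.       ]), 'position': array([ 0.49829006, -0.00158971,  1.20455738]), 'orientation': array([ 0.03957694, -0.70195037,  0.71060668, -0.02715692])}
```

View pics/side0.png

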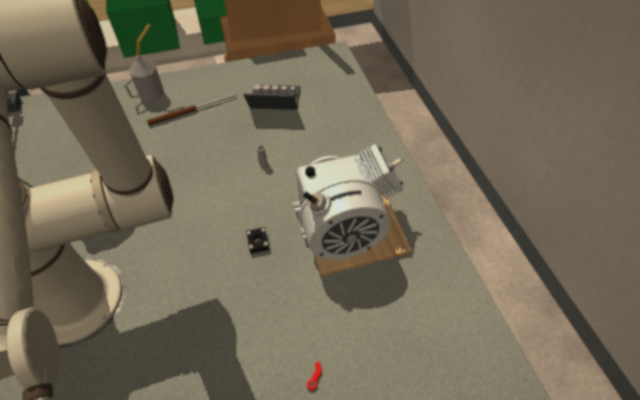

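View pics/top0.png

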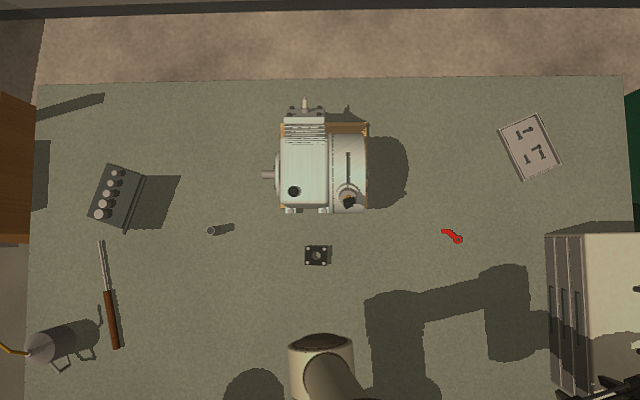

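The side view shows the engine with the boss near (315,200). In the top view the boss is near (349,198), with the rib at about (348,150–185). I'll zoom in on both.

```bash
python3 - <<'E'
import pickle,cv2
from h import *
s=pickle.load(open('side0.pkl','rb'));t=pickle.load(open('top0.pkl','rb'))
a=cv2.resize(s['frame'][150:250,270:390],None,fx=6,fy=6,interpolation=cv2.INTER_CUBIC)
b=cv2.resize(t['frame'][130:220,310:400],None,fx=6.5,fy=6.5,interpolation=cv2.INTER_CUBIC)
cv2.imwrite('pics/sz.png',a);cv2.imwrite('pics/tz.png',b)
for c,n in((s,'side'),(t,'top')):
    P,u,v=cloud(c)
    m=(abs(P[:,2])<.02);print(n,'bench z',np.median(P[m,2]))
P,u,v=cloud(t)
for (x,y) in [(349,155),(349,180),(349,190),(349,196),(349,203),(349,209),(340,196),(358,196),(360,170)]:
    i=np.argmin((u-x)**2+(v-y)**2);print(x,y,P[i].round(4))
P,u,v=cloud(s)
for (x,y) in [(312,196),(318,202),(310,192),(345,193),(322,203),(350,240)]:
    i=np.argmin((u-x)**2+(v-y)**2);print(x,y,P[i].round(4))
E
```

```text
side bench z 0.0021714831937489354
top bench z -0.0008803115497901803
349 155 [ 0.6856 -0.048   0.211 ]
349 180 [ 0.6273 -0.0468  0.2135]
349 190 [ 0.6028 -0.0458  0.2275]
349 196 [ 0.5888 -0.0453  0.2324]
349 203 [ 0.5719 -0.0443  0.2492]
349 209 [ 0.5648 -0.0484  0.1537]
340 196 [ 0.5901 -0.0255  0.2214]
358 196 [ 0.5925 -0.0682  0.1902]
360 170 [ 0.6495 -0.0721  0.2171]
312 196 [ 0.5777 -0.0524  0.2498]
318 202 [ 0.5905 -0.0522  0.2246]
310 192 [0.5916 0.0247 0.1702]
345 193 [ 0.6529 -0.0493  0.2302]
322 203 [ 0.5976 -0.059   0.2267]
350 240 [ 0.651  -0.1008  0.1214]
```

View pics/sz.png

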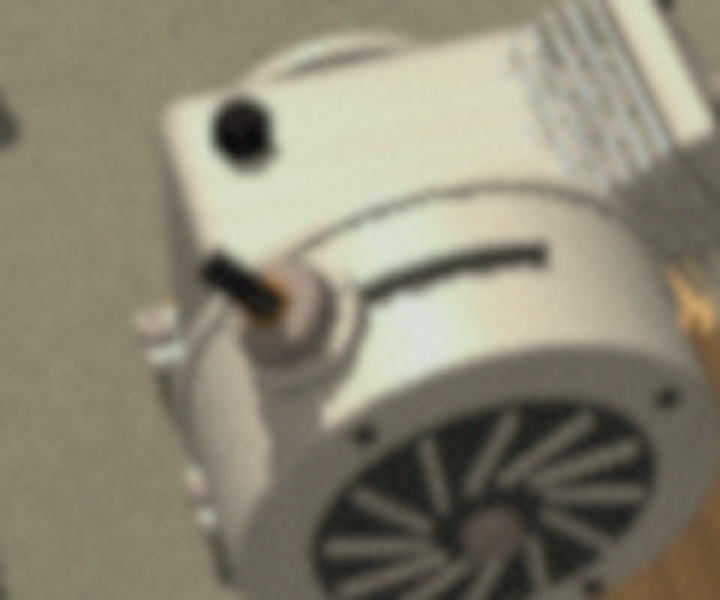

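View pics/tz.png

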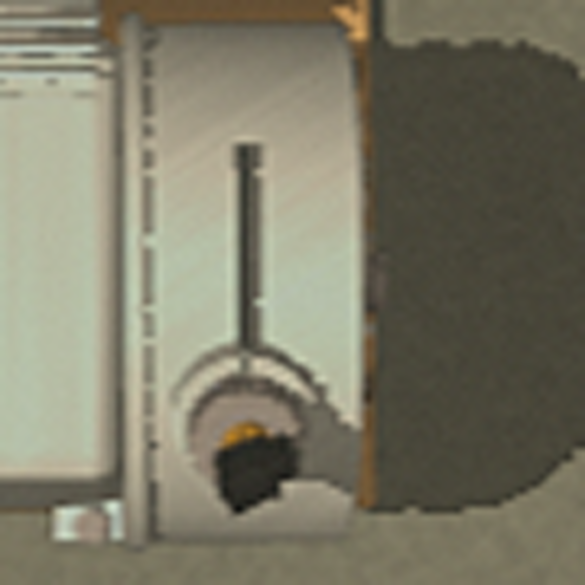

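Zoomed, the boss, nut and brass thread are visible with the black head leaning toward the robot. The rib runs along +x, and the nose points right in the top view, roughly −y. Next I'll measure the drum, rib, nut and head geometry.

```bash
python3 - <<'E'
import pickle,cv2
from h import *
from scipy.optimize import least_squares
s=pickle.load(open('side0.pkl','rb'));t=pickle.load(open('top0.pkl','rb'))
for c,n in((s,'side'),(t,'top')):
    P,u,v=cloud(c)
    # drum top surface
    m=(P[:,0]>.62)&(P[:,0]<.76)&(P[:,1]<-.055)&(P[:,1]>-.085)&(P[:,2]>.17)&(P[:,2]<.28)
    Q=P[m]
    f=lambda p:np.hypot(Q[:,0]-p[0],Q[:,2]-p[1])-.1
    r=least_squares(f,[.66,.12],loss='soft_l1',f_scale=.002);print(n,m.sum(),'drum c',r.x,'rms',np.sqrt(np.median(f(r.x)**2)))
    f3=lambda p:np.hypot(Q[:,0]-p[0],Q[:,2]-p[1])-p[2]
    print(least_squares(f3,[.66,.12,.1],loss='soft_l1',f_scale=.002).x)
    # rib : dark pixels near drum
    g=c['frame'].astype(int).max(1) if 0 else c['frame'].max(2)[v,u]
    m=(g<95)&(P[:,0]>.62)&(P[:,0]<.70)&(abs(P[:,1]+.047)<.012)&(P[:,2]>.19)
    Q=P[m];print('rib',m.sum(),Q[:,0].min(),Q[:,0].max(), np.polyfit(Q[:,0],Q[:,1],1), 'y@mid',Q[:,1].mean())
    # head: black
    m=(g<60)&(P[:,0]>.54)&(P[:,0]<.62)&(P[:,1]>-.08)&(P[:,1]<-.025)&(P[:,2]>.21)
    Q=P[m];print('head',m.sum(),Q.mean(0),Q.min(0),Q.max(0))
E
```

```text
side 604 drum c [0.65665355 0.11924364] rms 0.001036641528254877
[0.65763506 0.1227409  0.09660741]
rib 62 0.6212847888725928 0.6876126427998872 [ 0.01579806 -0.05643402] y@mid -0.046074305027990696
head 57 [ 0.57269797 -0.05229392  0.24574936] [ 0.56208306 -0.06189066  0.23214673] [ 0.5830679  -0.03895772  0.25105181]
top 607 drum c [0.65719644 0.11651776] rms 0.0010949507043607615
[0.65777337 0.1186247  0.09796527]
rib 65 0.6205407601675617 0.6924065973342057 [-0.01838586 -0.03184594] y@mid -0.04390748832599583
head 100 [ 0.57488849 -0.04435358  0.24320586] [ 0.56154011 -0.05975065  0.21286115] [ 0.58671803 -0.03162576  0.2513084 ]
```

```bash
python3 - <<'E'
import pickle,cv2
from h import *
s=pickle.load(open('side0.pkl','rb'));t=pickle.load(open('top0.pkl','rb'))
th=np.radians(35);C=np.array([.657,-.045,.1175]);a=np.array([-np.sin(th),0,np.cos(th)]);x=np.array([np.cos(th),0,np.sin(th)])
y=np.cross(a,x);print(y)
for c,n,dz in((s,'side',.0022),(t,'top',-.0009)):
    P,u,v=cloud(c);P=P-[0,0,dz]
    D=P-C;L=np.c_[D@x,D@y,D@a];g=c['frame'].max(2)[v,u]
    m=(np.hypot(L[:,0],L[:,1])<.034)&(L[:,2]>.08)&(L[:,2]<.2)
    print(n);h,e=np.histogram(L[m,2],np.arange(.08,.18,.002));print([(round(b*1000),k) for b,k in zip(e,h) if k])
    h=L[m];
    for lo,hi in((.094,.107),(.107,.113),(.113,.12),(.12,.13),(.13,.14),(.14,.15),(.15,.165)):
        q=h[(h[:,2]>lo)&(h[:,2]<hi)]
        if len(q):print(lo,len(q),'mean',(q.mean(0)*1e3).round(1),'min',(q.min(0)*1e3).round(1),'max',(q.max(0)*1e3).round(1))
E
```

```text
[ 0.  1. -0.]
side
[(90, np.int64(2)), (92, np.int64(10)), (94, np.int64(17)), (96, np.int64(61)), (98, np.int64(59)), (100, np.int64(37)), (102, np.int64(17)), (104, np.int64(16)), (106, np.int64(46)), (108, np.int64(57)), (110, np.int64(14)), (112, np.int64(11)), (114, np.int64(7)), (116, np.int64(19)), (118, np.int64(13)), (120, np.int64(21)), (122, np.int64(53)), (124, np.int64(60)), (126, np.int64(17)), (128, np.int64(5)), (130, np.int64(4)), (134, np.int64(1)), (136, np.int64(2)), (138, np.int64(2)), (140, np.int64(6)), (142, np.int64(3)), (144, np.int64(9)), (146, np.int64(3)), (148, np.int64(2)), (150, np.int64(10)), (152, np.int64(12)), (154, np.int64(19)), (156, np.int64(21)), (158, np.int64(6))]
0.094 222 mean [  6.5 -13.5  99.8] min [-32.9 -33.4  94.2] max [ 33.4  33.2 106.8]
0.107 105 mean [  6.8  -8.8 108.9] min [-24.4 -24.6 107.1] max [ 26.8  33.1 112.8]
0.113 47 mean [  8.2 -10.6 116.6] min [-19.5 -21.9 113.1] max [ 21.7  14.1 119.9]
0.12 156 mean [  2.7  -3.6 124.1] min [-18.6 -20.5 120.1] max [ 20.7  20.7 130. ]
0.13 9 mean [  3.5  -5.8 134.4] min [ -6.8 -14.3 130.3
[... 755 characters left out ...]
64(6)), (148, np.int64(10)), (150, np.int64(9)), (152, np.int64(10)), (154, np.int64(21)), (156, np.int64(21)), (158, np.int64(8))]
0.094 239 mean [11.5 -4.5 99.5] min [-26.3 -32.4  94. ] max [ 33.2  32.7 106.8]
0.107 94 mean [ 12.5   4.9 108.8] min [-14.3 -20.  107.1] max [ 27.3  28.3 112.8]
0.113 30 mean [ 12.6   7.5 116.6] min [-15.8 -14.8 113.1] max [ 21.4  23.8 120. ]
0.12 124 mean [  8.6   5.9 123.8] min [-13.5 -16.9 120. ] max [ 23.4  23.9 129.6]
0.13 19 mean [  7.8   5.1 135.6] min [  3.7  -4.6 130.3] max [ 10.7  13.2 139.6]
0.14 34 mean [  7.8   0.4 145.6] min [  1.2 -13.5 140.7] max [ 13.7  13.5 150. ]
0.15 69 mean [  3.4   1.7 155.2] min [ -8.  -12.8 150. ] max [ 14.2  13.7 159.4]
```

```bash
python3 - <<'E'
import pickle,cv2
from h import *
s=pickle.load(open('side0.pkl','rb'));t=pickle.load(open('top0.pkl','rb'))
th=np.radians(35);C=np.array([.657,-.045,.1175]);a=np.array([-np.sin(th),0,np.cos(th)]);x=np.array([np.cos(th),0,np.sin(th)])
y=np.cross(a,x)
for c,n,dz in((s,'side',.0022),(t,'top',-.0009)):
    P,u,v=cloud(c);P=P-[0,0,dz]
    D=P-C;L=np.c_[D@x,D@y,D@a]*1e3
    # rectified orthographic map of top layers; draw as picture
    im=np.zeros((500,500,3),np.uint8)
    m=(np.hypot(L[:,0],L[:,1])<36)&(L[:,2]>90)
    o=np.argsort(L[:,2])
    for i in o[m[o]]:
        p=(int(250+L[i,0]*7),int(250-L[i,1]*7))
        col=(0,0,255) if L[i,2]>149 else (255,0,255) if L[i,2]>134 else (0,255,0) if L[i,2]>120 else (255,200,0) if 104.5<L[i,2]<112 else (90,90,90)
        cv2.circle(im,p,4,col,-1)
    for r in(20,26):cv2.circle(im,(250,250),r*7,(255,255,255),1)
    cv2.imwrite(f'pics/map_{n}.png',im)
a=np.hstack([cv2.imread('pics/map_side.png'),cv2.imread('pics/map_top.png')]);cv2.imwrite('pics/map.png',cv2.resize(a,(800,400)))
E
```

```text
(no output)
```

View pics/map.png

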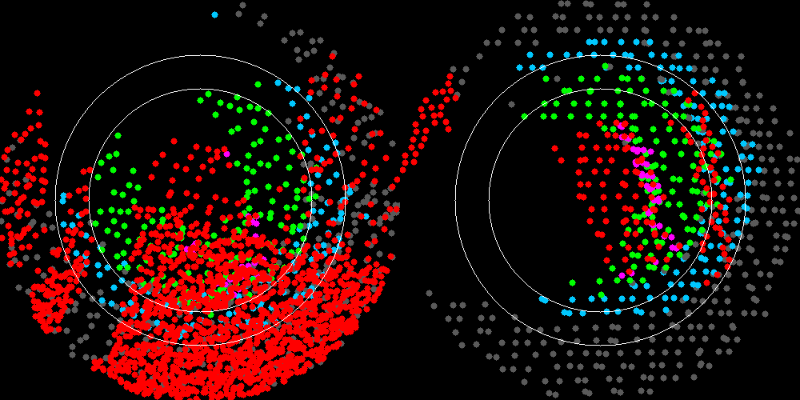

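```bash
python3 - <<'E'
import pickle,cv2
from h import *
s=pickle.load(open('side0.pkl','rb'));t=pickle.load(open('top0.pkl','rb'))
th=np.radians(35);C=np.array([.657,-.045,.1175]);a=np.array([-np.sin(th),0,np.cos(th)]);x=np.array([np.cos(th),0,np.sin(th)])
y=np.cross(a,x);ims=[]
for c,n,dz in((s,'side',.0022),(t,'top',-.0009)):
    P,u,v=cloud(c);P=P-[0,0,dz]
    D=P-C;L=np.c_[D@x,D@y,D@a]*1e3;g=c['frame'].max(2)[v,u]
    im=np.zeros((500,500,3),np.uint8)
    m=(np.hypot(L[:,0],L[:,1])<36)&(L[:,2]>90)&(L[:,2]<162)
    o=np.argsort(L[:,2])
    for i in o[m[o]]:
        p=(int(250+L[i,0]*7),int(250-L[i,1]*7))
        blk=g[i]<70
        z=L[i,2]
        col=(255,255,255) if z>152.5 else (0,0,255) if z>148 else (255,0,255) if z>130 else (0,255,0) if z>120 else (255,200,0) if 104.5<z<112 else (90,90,90)
        cv2.circle(im,p,5 if blk else 3,col,-1)
    for r in(20,26):cv2.circle(im,(250,250),r*7,(255,255,255),1)
    ims.append(im)
    m&=(L[:,2]>152.5)&(np.hypot(L[:,0],L[:,1])<22)
    Q=L[m];q=Q[:,:2]-Q[:,:2].mean(0);w,V=np.linalg.eigh(q.T@q);d=V[:,1];print(n,Q.mean(0),m.sum(),np.degrees(np.arctan2(d[1],d[0])),np.sqrt(w/len(q)))
cv2.imwrite('pics/map2.png',cv2.resize(np.hstack(ims),(800,400)))
E
```

```text
side [  1.61830414  -0.80957739 155.87134571] 56 117.64173712373585 [4.01415894 6.5924778 ]
top [  2.80009705   3.2517297  155.94323097] 59 118.80519438439072 [4.09745299 6.48018041]
```

View pics/map2.png

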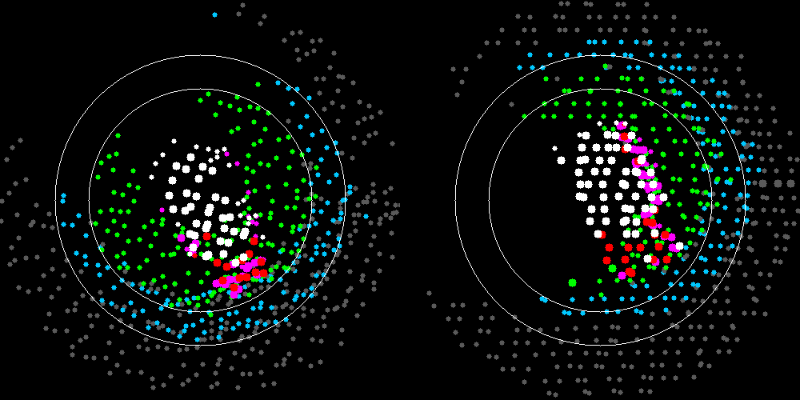

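Both views agree on the geometry:
- The face is 108 mm from the drum axis.
- The nut top is at +15.6 mm and the head top at +48 mm.
- The probe is at about −62°.

The tool has to lean 35°, but the jog has no tilt command. I'll move clear at height first, then see how the arm behaves at its reach limit.

jog_arm --deltas '[[[0, 0, -60, 0, 1], [20, -15, -60, 0, 1], [40, -35, -60, 0, 1], [43, -36, -50, 0, 1], [43, -36, 0, 0, 1], [43, -36, 0, 0, 1], [43, -36, 0, 0, 1], [43, -36, 0, 0, 1], [43, -36, 0, 0, 1], [43, -36, 0, 0, 1], [43, -36, 0, 0, 1], [43, -36, 0, 0, 1], [43, -36, 0, 0, 1], [43, -36, 0, 0, 1], [43, -36, 0, 0, 1], [43, -36, 0, 0, 1]]]'

```text
t: 2.1
tcp_pos: [0.6104, 0.1185, 0.4269]
orientation: [-0.005, 0.991, 0.137, -0.0]
contact_force: [0.4, -0.6, 0.3]
gripper_width: 0.0919
```

```bash
cat > st.py <<'E'
from plant import monitor
from h import *
def st():
    s=monitor.sense();M=rot(s['orientation'])
    np.set_printoptions(precision=4,suppress=True)
    print('t',round(s['t'],3),'q',s['qpos'],'tcp',s['tcp_pos'],'w',round(s['gripper_width'],4));print('x',M[:,0],'y',M[:,1],'z',M[:,2],'F',s['contact_force'],'M',s['moment'])
    return s,M
if __name__=='__main__':st()
E
python3 st.py
```

```text
t 2.1 q [-0.008   0.2471  1.0837  0.0111  1.8125  1.2914] tcp [0.6104 0.1185 0.4269] w 0.0919
x [0.9627 0.2706 0.0013] y [ 0.2706 -0.9626 -0.0108] z [-0.0016  0.0108 -0.9999] F [ 0.4029 -0.6256  0.2518] M [ 0.0213 -0.0232 -0.0132]
```

jog_arm --deltas '[[[58, 16, 0, 0, 1], [58, 16, 0, 0, 1], [58, 16, 0, 0, 1], [58, 16, 0, 0, 1], [58, 16, 0, 0, 1], [58, 16, 0, 0, 1]]]'

```text
t: 2.85
tcp_pos: [0.8413, 0.1111, 0.3593]
orientation: [-0.007, 0.989, 0.139, 0.041]
contact_force: [0.1, -0.0, 0.4]
gripper_width: 0.0922
```

```bash
python3 st.py
```

```text
t 2.85 q [-0.0212  0.9723  0.1849  0.0297  1.9048  1.2808] tcp [0.8413 0.1111 0.3593] w 0.0922
x [0.9578 0.2749 0.0842] y [ 0.2762 -0.9611 -0.0033] z [ 0.08    0.0264 -0.9964] F [ 0.0722 -0.0398  0.407 ] M [ 0.0176  0.0501 -0.0382]
```

The reach limit does let the tool lean outward: 4.6° in the right direction so far. I'll keep going.

jog_arm --deltas '[[[58, 16, -20, 0, 1], [58, 16, -20, 0, 1], [58, 16, -20, 0, 1], [58, 16, -20, 0, 1], [58, 16, -20, 0, 1], [58, 16, -20, 0, 1]]]'

```text
t: 3.6
tcp_pos: [0.9085, 0.0812, 0.4055]
orientation: [-0.004, 0.977, 0.136, 0.165]
contact_force: [-0.1, 0.1, -0.8]
gripper_width: 0.0923
```

```bash
python3 st.py
```

```text
t 3.6 q [-0.0693  0.936   0.1837  0.0752  1.6981  1.2464] tcp [0.9085 0.0812 0.4055] w 0.0923
x [0.9085 0.2645 0.3235] y [ 0.2671 -0.963   0.0374] z [ 0.3214  0.0524 -0.9455] F [-0.1402  0.0619 -0.8365] M [-0.046   0.181  -0.0273]
```

jog_arm --deltas '[[[56, 0, -2, 0, 1], [56, 0, -2, 0, 1], [56, 0, -2, 0, 1], [56, 0, -2, 0, 1]]]'

```text
t: 4.1
tcp_pos: [0.9527, 0.1211, 0.4275]
orientation: [-0.001, 0.96, 0.132, 0.245]
contact_force: [0.4, -0.0, -0.3]
gripper_width: 0.0919
```

```bash
python3 st.py
```

```text
t 4.1 q [-0.0254  0.935   0.1838  0.0791  1.5329  1.2884] tcp [0.9527 0.1211 0.4275] w 0.0919
x [0.8446 0.2535 0.4715] y [ 0.2546 -0.965   0.0628] z [ 0.4709  0.067  -0.8796] F [ 0.382  -0.0149 -0.2758] M [-0.0277  0.2128  0.0239]
```

jog_arm --deltas '[[[53, -27, 4, 0, 1], [53, -27, 4, 0, 1]]]'

```text
t: 4.35
tcp_pos: [0.9642, 0.1863, 0.4371]
orientation: [-0.002, 0.951, 0.13, 0.281]
contact_force: [0.5, -0.1, -0.3]
gripper_width: 0.0922
```

```bash
python3 st.py
```

```text
t 4.35 q [0.0525 0.9382 0.1838 0.0485 1.4515 1.3606] tcp [0.9642 0.1863 0.4371] w 0.0922
x [0.8082 0.2456 0.5352] y [ 0.2476 -0.9664  0.0695] z [ 0.5343  0.0763 -0.8419] F [ 0.5325 -0.1132 -0.3433] M [0.0108 0.2584 0.0054]
```

```bash
python3 - <<'E'
import pickle
from h import *
for n in('side0','top0'):
    c=pickle.load(open(n+'.pkl','rb'));P,u,v=cloud(c)
    m=(P[:,2]>.28)
    H,_,_=np.histogram2d(P[m,0],P[m,1],[np.arange(-.2,1.6,.1),np.arange(-1.2,1.0,.1)])
    print(n);print('y from -1.2'); 
    for i,r in enumerate(H):
        if r.any():print(round(-.2+.1*i,1),r.astype(int))
E
```

```text
side0
y from -1.2
0.0 [   0    0    0    0    0    0    0    0    0    0    0 1607  370    0
    0    0    0    0    0    0    0]
0.1 [   0    0    0    0    0    0    0  981 2611 1653  786 3117  659    0
    0    0    0    0    0    0    0]
0.2 [    0     0     0     0     0     0     0  2654   561     0   921 15539
   323     0     0     0     0     0     0     0     0]
0.3 [  0   0   0   0   0   0   0   0   0   0   0 303   0   0   0   0   0   0
   0   0   0]
top0
y from -1.2
0.1 [  0   0   0   0   0  32 525  58   0   0   0   0 102   0   0   0   0   0
   0   0   0]
0.2 [   0    0    0    0    0   63   66    0    0    0    0 1593 2503    0
    0    0    0    0    0    0    0]
0.3 [ 0  0  0  0  0  0  0  0  0  0  0 48  0  0  0  0  0  0  0  0  0]
```

jog_arm --deltas '[[[-35, 46, -19, 0, 1], [-35, 46, -19, 0, 1], [-35, 46, -19, 0, 1], [-35, 46, -19, 0, 1], [-35, 46, -19, 0, 1], [-35, 46, -19, 0, 1], [-35, 46, -19, 0, 1], [-35, 46, -19, 0, 1], [-35, 46, -19, 0, 1], [-35, 46, -19, 0, 1], [-35, 46, -19, 0, 1], [-35, 46, -19, 0, 1], [-35, 46, -19, 0, 1]]]'

```text
t: 5.98
tcp_pos: [0.6164, -0.5245, 0.455]
orientation: [0.007, 0.946, 0.136, 0.293]
contact_force: [-0.4, 0.3, 0.2]
gripper_width: 0.0919
```

```bash
python3 st.py
```

```text
t 5.975 q [-1.0678  0.4683  0.8574  0.5462  1.5687  0.286 ] tcp [ 0.6164 -0.5245  0.455 ] w 0.0919
x [0.7916 0.2613 0.5523] y [ 0.2535 -0.9629  0.0923] z [ 0.556   0.067  -0.8285] F [-0.4467  0.3072  0.1627] M [-0.0382  0.1741 -0.0492]
```

jog_arm --deltas '[[[7, 59, 5, 0, 1], [7, 59, 5, 0, 1], [7, 59, 5, 0, 1], [7, 59, 5, 0, 1]]]'

```text
t: 6.48
tcp_pos: [0.6534, -0.6686, 0.4336]
orientation: [0.032, 0.941, 0.121, 0.313]
contact_force: [0.0, 0.6, -1.1]
gripper_width: 0.0916
```

```bash
python3 st.py
```

```text
t 6.475 q [-1.1181  0.9553  0.1893  0.5789  1.6771  0.3546] tcp [ 0.6534 -0.6686  0.4336] w 0.0916
x [0.7743 0.2488 0.5818] y [ 0.2085 -0.9684  0.1367] z [ 0.5975  0.0155 -0.8017] F [ 0.0262  0.5765 -1.0892] M [0.0105 0.3253 0.0056]
```

Tool tilt is now 36.7° in azimuth +x, within 1.6° of the boss axis. Next I'll move above the probe at height.

jog_arm --deltas '[[[7, -57, -5, 0, 0.65], [7, -57, -5, 0, 0.65], [7, -57, -5, 0, 0.65], [7, -57, -5, 0, 0.65], [7, -57, -5, 0, 0.65], [7, -57, -5, 0, 0.65], [7, -57, -5, 0, 0.65], [7, -57, -5, 0, 0.65], [7, -57, -5, 0, 0.65], [7, -57, -5, 0, 0.65], [7, -57, -5, 0, 0.65]]]'

```text
t: 7.85
tcp_pos: [0.5557, -0.0641, 0.44]
orientation: [0.041, 0.939, 0.115, 0.322]
contact_force: [1.0, 0.5, 0.6]
gripper_width: 0.0594
```

```bash
cat >> h.py <<'E'
th=np.radians(35);A=np.array([-np.sin(th),0,np.cos(th)]);EX=np.array([np.cos(th),0,np.sin(th)]);EY=np.array([0,1.,0])
FACE=np.array([.5969,-.0442,.2075])
def plan(s,M,h,off=(0,0)):
    T=FACE+A*h+EX*off[0]+EY*off[1]
    d=(T-s['tcp_pos'])@M*1e3
    D=s['tcp_pos']-FACE;y=M[:,1]
    print('local tcp',np.r_[D@EX,D@EY,D@A]*1e3,'jaw ang',np.degrees(np.arctan2(y@EY,y@EX)),'tool delta mm to h',h,d.round(1))
E
cat > p.py <<'E'
import sys
from st import st
from h import *
s,M=st()
for h in sys.argv[1:]: plan(s,M,float(h))
E
python3 p.py .075 .004
```

```text
t 7.85 q [-0.5112 -0.4715  1.8493  0.3274  1.1872  0.7824] tcp [ 0.5557 -0.0641  0.44  ] w 0.0594
x [0.7666 0.2426 0.5945] y [ 0.1905 -0.9701  0.1503] z [ 0.6132 -0.002  -0.7899] F [0.9786 0.5065 0.62  ] M [0.1301 0.2024 0.0133]
local tcp [ 99.5804 -19.899  214.0603] jaw ang -75.97875750466507 tool delta mm to h 0.075 [-98.2 -45.4 133.9]
local tcp [ 99.5804 -19.899  214.0603] jaw ang -75.97875750466507 tool delta mm to h 0.004 [-101.6  -46.3  204.9]
```

jog_arm --deltas '[[[-33, -15, 30, 0, 0.65], [-33, -15, 35, 0, 0.65], [-33, -15, 35, 0, 0.65], [0, 0, 30, 0, 0.65], [0, 0, 0, 0, 0.65]]]'

```text
t: 8.48
tcp_pos: [0.5521, -0.0402, 0.2763]
orientation: [0.045, 0.935, 0.12, 0.33]
contact_force: [-0.3, 0.2, 0.5]
gripper_width: 0.0596
```

```bash
python3 p.py .075 .004; python3 - <<'E'
from plant import camera
import cv2,pickle
from h import *
from plant import monitor
ims=[]
s=monitor.sense();M=rot(s['orientation']);w=s['gripper_width']
for n in('side','top'):
    c=camera(n);pickle.dump((c,s),open(f'{n}1.pkl','wb'))
    f=c['frame'].copy()
    tips=[s['tcp_pos']+sg*w/2*M[:,1] for sg in(-1,1)]
    pr=proj(c,tips+[s['tcp_pos'],FACE,FACE+A*.0156,FACE+A*.048])
    print(n,pr.round(1).tolist())
    u,v=pr[2].astype(int)
    u0,v0=u-40,v-40
    crop=cv2.resize(f[v0:v0+90,u0:u0+80],None,fx=5,fy=5,interpolation=cv2.INTER_CUBIC)
    for p in pr:cv2.circle(crop,tuple(((p-[u0,v0]+.5)*5).astype(int)),3,(0,0,255),-1)
    ims.append(crop)
cv2.imwrite('pics/n1.png',np.hstack(ims))
E
```

```text
t 8.475 q [-0.4571 -0.4798  2.1779  0.3711  0.8495  0.6978] tcp [ 0.5521 -0.0402  0.2763] w 0.0596
x [0.7535 0.2537 0.6066] y [ 0.194  -0.9673  0.1635] z [ 0.6282 -0.0055 -0.778 ] F [-0.3004  0.1725  0.4687] M [-0.0002  0.2713  0.0315]
local tcp [ 2.7654  4.0035 82.0564] jaw ang -75.35642521100658 tool delta mm to h 0.075 [-4.1  3.   6.9]
local tcp [ 2.7654  4.0035 82.0564] jaw ang -75.35642521100658 tool delta mm to h 0.004 [-8.7  1.4 77.7]
side [[292.4, 178.6], [304.4, 194.4], [298.3, 186.4], [320.0, 203.5], [315.9, 200.8], [307.3, 194.9]]
top [[334.2, 214.3], [361.5, 208.3], [347.8, 211.3], [348.0, 193.5], [348.3, 196.9], [348.9, 204.2]]
```

View pics/n1.png

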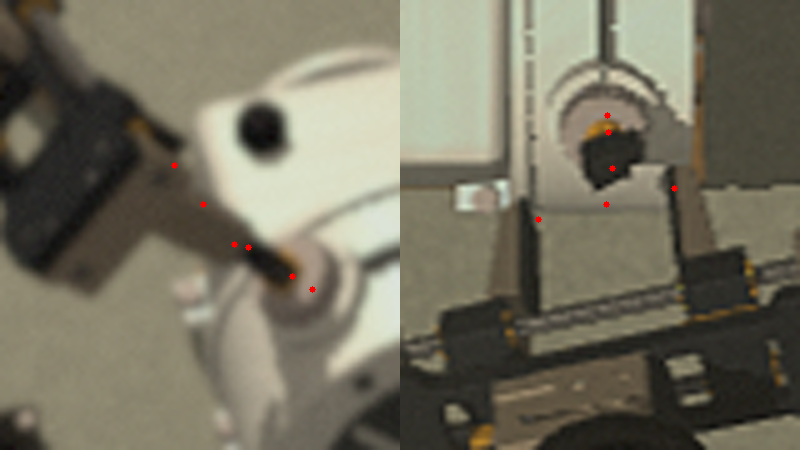

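```bash
python3 - <<'E'
import cv2,pickle
from h import *
ims=[]
for n in('side','top'):
    c,s=pickle.load(open(f'{n}1.pkl','rb'));M=rot(s['orientation']);w=s['gripper_width']
    f=c['frame']
    P=[s['tcp_pos']+sg*w/2*M[:,1]+sx*.01*M[:,0]-k*M[:,2] for sg in(-1,1) for sx in(-1,1) for k in(0,.02)]
    pr=proj(c,P+[FACE+A*.0156,FACE+A*.048])
    u,v=proj(c,s['tcp_pos'])[0].astype(int)
    u0,v0=u-25,v-25
    crop=cv2.resize(f[v0:v0+50,u0:u0+50],None,fx=8,fy=8,interpolation=cv2.INTER_CUBIC)
    for p in pr:cv2.circle(crop,tuple(((p-[u0,v0]+.5)*8).astype(int)),3,(0,0,255),-1)
    ims.append(crop)
cv2.imwrite('pics/n2.png',np.hstack(ims))
E
```

```text
(no output)
```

View pics/n2.png

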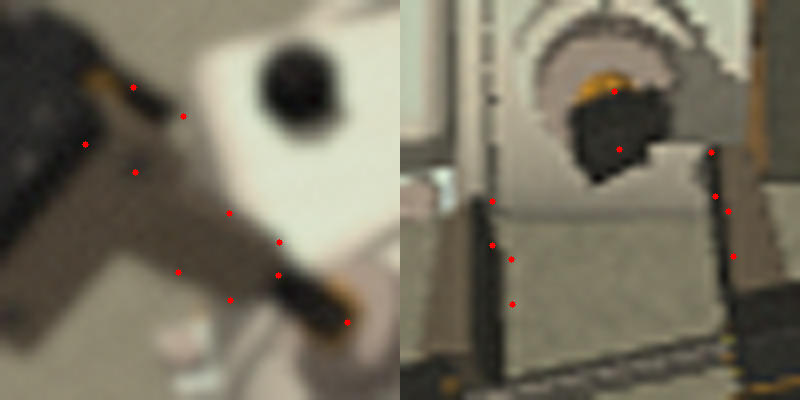

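Fingertips project within about 1 px of where they appear, so the pose estimate holds to about 2 mm. Now I'll descend over the nut.

jog_arm --deltas '[[[-6, 2, 30, 0, 0.65], [-2, 0, 30, 0, 0.65]]]'

```text
t: 8.82
tcp_pos: [0.5889, -0.0477, 0.2369]
orientation: [0.05, 0.932, 0.12, 0.338]
contact_force: [0.5, -0.7, -0.3]
gripper_width: 0.0599
```

```bash
python3 p.py .005
```

```text
t 8.825 q [-0.4305 -0.3274  2.1578  0.4098  0.6984  0.6517] tcp [ 0.5889 -0.0477  0.2369] w 0.0599
x [0.7429 0.2575 0.6178] y [ 0.1894 -0.9662  0.1749] z [ 0.642  -0.0129 -0.7666] F [ 0.5268 -0.6528 -0.2799] M [ 0.0455  0.2784 -0.0832]
local tcp [10.3112 -3.4933 28.6999] jaw ang -75.186225167527 tool delta mm to h 0.005 [-10.9  -6.8  22.7]
```

jog_arm --deltas '[[[-9, -5, 8, 0, 0.65], [-4, -2, 6, 0, 0.65]]]'

```text
t: 9.07
tcp_pos: [0.5877, -0.0451, 0.2192]
orientation: [0.051, 0.932, 0.12, 0.339]
contact_force: [-0.0, 0.1, -0.5]
gripper_width: 0.0596
```

```bash
python3 p.py .005
```

```text
t 9.075 q [-0.4254 -0.3124  2.1846  0.4288  0.655   0.6295] tcp [ 0.5877 -0.0451  0.2192] w 0.0596
x [0.7409 0.2583 0.62  ] y [ 0.1888 -0.966   0.1769] z [ 0.6445 -0.014  -0.7644] F [-0.0124  0.0685 -0.4545] M [-0.01    0.317  -0.0036]
local tcp [-0.8448 -0.8803 14.8313] jaw ang -75.15158403868176 tool delta mm to h 0.005 [ 0.2 -1.   9.9]
```

jog_arm --deltas '[[[0, -1, 6, 0, 0.65], [0, 0, 3, 0, 0.65]]]'

```text
t: 9.32
tcp_pos: [0.5938, -0.0444, 0.2138]
orientation: [0.052, 0.931, 0.12, 0.341]
contact_force: [-0.1, -0.2, 0.0]
gripper_width: 0.0598
```

```bash
python3 p.py .0055
```

```text
t 9.325 q [-0.417  -0.2872  2.1778  0.4337  0.632   0.6267] tcp [ 0.5938 -0.0444  0.2138] w 0.0598
x [0.7392 0.2589 0.6218] y [ 0.1881 -0.9658  0.1785] z [ 0.6467 -0.015  -0.7626] F [-0.1351 -0.2245  0.03  ] M [-0.0175  0.2628 -0.0268]
local tcp [ 1.0607 -0.2467  6.9295] jaw ang -75.12947896412598 tool delta mm to h 0.0055 [-1.1 -0.6  1.3]
```

Centred at h ≈ 7 mm. Closing on the nut at 50 N.

jog_arm --deltas '[[[-1, 0, 1, 0, 0.4], [0, 0, 0, 0, 0.3], [0, 0, 0, 0, 0.3]]]' --squeeze 50

```text
t: 9.7
tcp_pos: [0.5939, -0.044, 0.213]
orientation: [0.051, 0.931, 0.12, 0.341]
contact_force: [-0.5, 4.1, -0.4]
gripper_width: 0.0376
```

```bash
python3 p.py .0055
```

```text
t 9.7 q [-0.4172 -0.2862  2.1789  0.4375  0.6308  0.6232] tcp [ 0.5939 -0.044   0.213 ] w 0.0376
x [0.7386 0.2587 0.6225] y [ 0.1888 -0.9659  0.1774] z [ 0.6472 -0.0135 -0.7622] F [-0.5488  4.13   -0.4317] M [0.6218 0.2726 0.3975]
local tcp [0.6762 0.1762 6.277 ] jaw ang -75.13193091793876 tool delta mm to h 0.0055 [-0.8 -0.   0.7]
```

jog_arm --deltas '[[[0, 0, 0, -10, 0.3], [0, 0, 0, -10, 0.3], [0, 0, 0, -10, 0.3]]]'

```text
t: 10.07
tcp_pos: [0.5931, -0.0425, 0.2124]
orientation: [0.137, 0.866, 0.363, 0.315]
contact_force: [-1.7, -1.5, 1.7]
gripper_width: 0.0379
```

```bash
python3 p.py .0055
```

```text
t 10.075 q [-0.4168 -0.2866  2.1795  0.4401  0.6346  0.086 ] tcp [ 0.5931 -0.0425  0.2124] w 0.0379
x [0.5381 0.7153 0.4458] y [ 0.5421 -0.6987  0.4668] z [ 0.6455 -0.0095 -0.7637] F [-1.6943 -1.4925  1.6721] M [1.0162 0.9962 0.144 ]
local tcp [-0.2666  1.699   6.1581] jaw ang -44.469853437653676 tool delta mm to h 0.0055 [-1.1  1.3  0.7]
```

jog_arm --deltas '[[[0, 0, 0, -10, 0.3], [0, 0, 0, -10, 0.3], [0, 0, 0, -10, 0.3], [0, 0, 0, -10, 0.3], [0, 0, 0, -10, 0.3], [0, 0, 0, -10, 0.3]]]'

```text
t: 10.82
tcp_pos: [0.5909, -0.0418, 0.2103]
orientation: [0.275, 0.558, 0.757, 0.199]
contact_force: [-2.9, -0.4, 0.7]
gripper_width: 0.0375
```

```bash
python3 p.py .0055
```

```text
t 10.825 q [-0.4188 -0.2867  2.1805  0.4389  0.6437 -0.9921] tcp [ 0.5909 -0.0418  0.2103] w 0.0375
x [-0.2266  0.9543 -0.1949] y [0.7349 0.2989 0.6087] z [ 0.6392 -0.0053 -0.7691] F [-2.8766 -0.396   0.7204] M [ 0.149   0.9358 -0.3012]
local tcp [-3.3714  2.379   5.727 ] jaw ang 17.443565151297978 tool delta mm to h 0.0055 [-3.3  2.5  0.5]
```

The nut turned about 92°, with reaction torque of about 0.3 N m. The self-centring grip shifts the axis estimate by about −2.4 mm along x, back onto the drum centre. Now I'll release and back out to head height.

jog_arm --deltas '[[[0, 0, 0, 0, 0.65], [0, 0, 0, 0, 0.65], [0, 0, -12, -5, 0.65], [0, 0, -10, -5, 0.65]]]'

```text
t: 11.32
tcp_pos: [0.5767, -0.0422, 0.2275]
orientation: [0.292, 0.491, 0.802, 0.175]
contact_force: [-0.4, 0.9, -0.4]
gripper_width: 0.06
```

```bash
echo 'FACE=FACE-.0024*EX-.0006*EY' >> h.py; python3 p.py .026; python3 - <<'E'
from plant import camera
import cv2,pickle
from h import *
ims=[]
for n in('side','top'):
    c=camera(n);pickle.dump(c,open(f'{n}2.pkl','wb'));u,v=proj(c,FACE+.03*A)[0].astype(int)
    ims.append(cv2.resize(c['frame'][v-25:v+25,u-25:u+25],None,fx=8,fy=8,interpolation=cv2.INTER_CUBIC))
cv2.imwrite('pics/n3.png',np.hstack(ims))
E
```

```text
t 11.325 q [-0.4351 -0.356   2.1967  0.423   0.6976 -1.1489] tcp [ 0.5767 -0.0422  0.2275] w 0.06
x [-0.3474  0.8897 -0.2962] y [0.686  0.4564 0.5666] z [ 0.6393 -0.0064 -0.7689] F [-0.4062  0.9079 -0.4071] M [-0.0141  0.1433 -0.0058]
local tcp [-2.7069  2.6145 27.9336] jaw ang 27.230439151019297 tool delta mm to h 0.026 [-3.5  1.1  2.2]
```

View pics/n3.png

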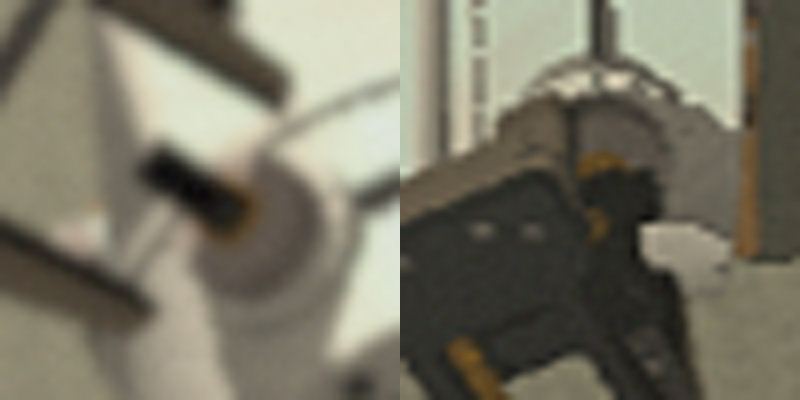

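The side view shows the head between the open fingers. I'll centre and close on the flats gently.

jog_arm --deltas '[[[-3, 1, 2, -1, 0.65], [0, 1, 0, 0, 0.4], [0, 0, 0, 0, 0.1], [0, 0, 0, 0, 0.1], [0, 0, 0, 0, 0.1]]]' --squeeze 30

```text
t: 12.05
tcp_pos: [0.5812, -0.0442, 0.2276]
orientation: [0.293, 0.487, 0.805, 0.173]
contact_force: [-0.3, 0.2, 0.5]
gripper_width: 0.0219
```

```bash
python3 p.py .026
```

```text
t 12.05 q [-0.4349 -0.3407  2.1854  0.4249  0.6933 -1.162 ] tcp [ 0.5812 -0.0442  0.2276] w 0.0219
x [-0.3544  0.8848 -0.3026] y [0.6821 0.466  0.5636] z [ 0.6397 -0.0067 -0.7686] F [-0.293   0.2021  0.4827] M [-0.0247  0.21    0.0296]
local tcp [ 1.0455  0.5772 25.4908] jaw ang 27.849632058930435 tool delta mm to h 0.026 [-0.  -1.2 -0.6]
```

jog_arm --deltas '[[[0, 0, 0, 0, 0.05], [0, 0, 0, 0, 0.05]]]'

```text
t: 12.3
tcp_pos: [0.5806, -0.0445, 0.2271]
orientation: [0.292, 0.487, 0.805, 0.172]
contact_force: [-0.0, 1.5, 1.1]
gripper_width: 0.0143
```

```bash
python3 p.py .026
```

```text
t 12.3 q [-0.4354 -0.3409  2.1859  0.423   0.6943 -1.1616] tcp [ 0.5806 -0.0445  0.2271] w 0.0143
x [-0.355   0.8845 -0.3027] y [0.683  0.4665 0.562 ] z [ 0.6383 -0.0072 -0.7697] F [-0.0248  1.5061  1.0805] M [-0.0644  0.4707 -0.0924]
local tcp [ 0.3188  0.2738 25.4098] jaw ang 27.879079520412024 tool delta mm to h 0.026 [-0.1 -0.4 -0.6]
```

jog_arm --deltas '[[[0, 0, 0, -10, 0.05], [0, 0, 0, -10, 0.05], [0, 0, 0, -10, 0.05]]]'

```text
t: 12.68
tcp_pos: [0.5806, -0.0445, 0.2272]
orientation: [0.328, 0.255, 0.905, 0.088]
contact_force: [-0.2, -1.2, 1.2]
gripper_width: 0.0138
```

```bash
python3 p.py .026
```

```text
t 12.675 q [-0.4355 -0.341   2.1859  0.4233  0.6945 -1.7004] tcp [ 0.5806 -0.0445  0.2272] w 0.0138
x [-0.655   0.5201 -0.5481] y [0.4042 0.8541 0.3274] z [ 0.6384 -0.0071 -0.7697] F [-0.2132 -1.2353  1.2443] M [ 0.0088  0.5198 -0.1959]
local tcp [ 0.3127  0.2825 25.4559] jaw ang 58.71853133350448 tool delta mm to h 0.026 [ 0.1 -0.4 -0.6]
```

The probe turns freely at about 0.15 N m, so the nut is slack. About 31° to go.

jog_arm --deltas '[[[0, 0, 0, -10, 0.05], [0, 0, 0, -10, 0.05], [0, 0, 0, -10, 0.05], [0, 0, 0, 0, 0.05]]]'

```text
t: 13.18
tcp_pos: [0.5806, -0.0446, 0.2271]
orientation: [0.339, 0.005, 0.941, -0.002]
contact_force: [0.6, -1.4, 0.2]
gripper_width: 0.0137
```

```bash
python3 p.py .026;  python3 - <<'E'
from plant import camera
import cv2,pickle
from h import *
ims=[]
for n in('side','top'):
    c=camera(n);pickle.dump(c,open(f'{n}3.pkl','wb'));u,v=proj(c,FACE+.03*A)[0].astype(int)
    ims.append(cv2.resize(c['frame'][v-25:v+25,u-25:u+25],None,fx=8,fy=8,interpolation=cv2.INTER_CUBIC))
cv2.imwrite('pics/n4.png',np.hstack(ims))
E
```

```text
t 13.175 q [-0.4358 -0.341   2.1859  0.4237  0.6948 -2.2394] tcp [ 0.5806 -0.0446  0.2271] w 0.0137
x [-0.7697  0.0085 -0.6383] y [0.0109 0.9999 0.0001] z [ 0.6383 -0.0069 -0.7698] F [ 0.557  -1.3532  0.1504] M [0.0476 0.4247 0.1649]
local tcp [ 0.256   0.2492 25.438 ] jaw ang 89.48279268124547 tool delta mm to h 0.026 [ 0.2 -0.3 -0.6]
```

View pics/n4.png

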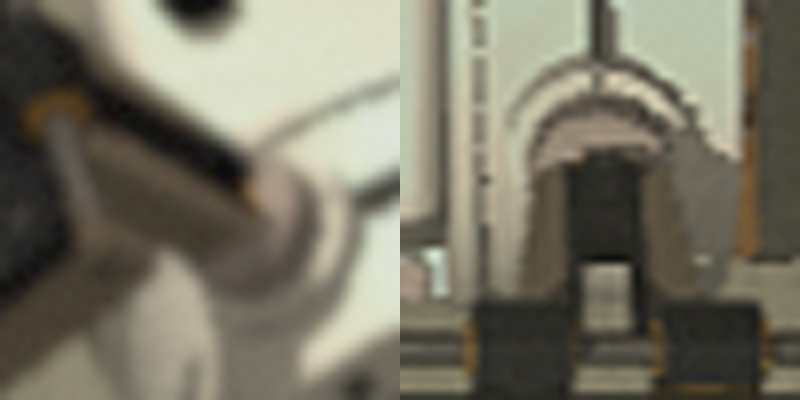

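Both views show the probe straight: the nose lies along the rib line, at tool angle −0.5°. I'll trim that, open, then slide down over the nut.

jog_arm --deltas '[[[0, 0, 0, -0.5, 0.05], [0, 0, 0, 0, 0.65], [0, 0, 0, 0, 0.65], [0, 0, 0, 0, 0.65], [0, 0, 0, 0, 0.65]]]'

```text
t: 13.9
tcp_pos: [0.5807, -0.0444, 0.2273]
orientation: [0.34, 0.004, 0.941, -0.002]
contact_force: [0.6, -0.3, -0.5]
gripper_width: 0.0518
```

```bash
python3 p.py .006
```

```text
t 13.9 q [-0.4355 -0.3411  2.186   0.4244  0.6943 -2.2429] tcp [ 0.5807 -0.0444  0.2273] w 0.0518
x [-0.7693  0.0052 -0.6389] y [ 0.0083  1.     -0.0018] z [ 0.6388 -0.0067 -0.7693] F [ 0.5733 -0.2778 -0.5214] M [0.052  0.2002 0.0136]
local tcp [ 0.4714  0.4347 25.4671] jaw ang 89.67195807524618 tool delta mm to h 0.006 [ 2.1 -0.3 19.4]
```

jog_arm --deltas '[[[1, 0, 7, 0, 0.65], [1, 0, 7, 0, 0.65], [0, 0, 3, 0, 0.65]]]'

```text
t: 14.28
tcp_pos: [0.5906, -0.0445, 0.2118]
orientation: [0.34, 0.004, 0.941, -0.002]
contact_force: [0.8, 0.4, -0.4]
gripper_width: 0.06
```

```bash
python3 p.py .006
```

```text
t 14.275 q [-0.4244 -0.2886  2.1785  0.439   0.649  -2.2574] tcp [ 0.5906 -0.0445  0.2118] w 0.06
x [-0.7693  0.0054 -0.6388] y [ 0.0085  1.     -0.0017] z [ 0.6388 -0.0067 -0.7693] F [ 0.8145  0.3628 -0.386 ] M [0.0459 0.1553 0.0399]
local tcp [-0.2743  0.3196  7.1707] jaw ang 89.66017702950361 tool delta mm to h 0.006 [-0.2 -0.3  1.2]
```

jog_arm --deltas '[[[0, 0, 1, 0, 0.4], [0, 0, 0, 0, 0.3], [0, 0, 0, 0, 0.3], [0, 0, 0, 10, 0.3], [0, 0, 0, 10, 0.3], [0, 0, 0, 10, 0.3], [0, 0, 0, 10, 0.3], [0, 0, 0, 10, 0.3]]]' --squeeze 50

```text
t: 15.28
tcp_pos: [0.5911, -0.0445, 0.2104]
orientation: [0.307, 0.409, 0.847, 0.144]
contact_force: [5.2, 1.5, -1.3]
gripper_width: 0.0377
```

```bash
python3 p.py .006
```

```text
t 15.275 q [-0.4222 -0.2845  2.1776  0.4356  0.645  -1.3616] tcp [ 0.5911 -0.0445  0.2104] w 0.0377
x [-0.476   0.7818 -0.4027] y [0.6055 0.6235 0.4947] z [ 0.6378 -0.0084 -0.7701] F [ 5.1771  1.4553 -1.3258] M [-0.8413  0.8484 -0.099 ]
local tcp [-0.6269  0.2923  5.7074] jaw ang 38.6463899041088 tool delta mm to h 0.006 [-0.6  0.3 -0.2]
```

jog_arm --deltas '[[[0, 0, 0, 10, 0.3], [0, 0, 0, 10, 0.3], [0, 0, 0, 10, 0.3]]]'

```text
t: 15.65
tcp_pos: [0.5911, -0.0444, 0.2114]
orientation: [0.259, 0.618, 0.71, 0.219]
contact_force: [3.9, 1.2, -0.5]
gripper_width: 0.0379
```

```bash
python3 p.py .006
```

```text
t 15.65 q [-0.4209 -0.2856  2.176   0.4307  0.6471 -0.8238] tcp [ 0.5911 -0.0444  0.2114] w 0.0379
x [-0.1024  0.99   -0.0967] y [0.764  0.1405 0.6298] z [ 0.6371 -0.0094 -0.7707] F [ 3.8804  1.1727 -0.504 ] M [-0.8205  1.1579  0.2213]
local tcp [-0.0952  0.4098  6.5592] jaw ang 8.102568452666022 tool delta mm to h 0.006 [-0.4 -0.   0.6]
```

jog_arm --deltas '[[[0, 0, 0, 10, 0.3], [0, 0, 0, 5, 0.3]]]'

```text
t: 15.9
tcp_pos: [0.591, -0.0444, 0.2117]
orientation: [0.228, 0.706, 0.622, 0.25]
contact_force: [8.7, 4.2, -4.0]
gripper_width: 0.0378
```

```bash
python3 p.py .006
```

```text
t 15.9 q [-0.42   -0.2859  2.1752  0.4269  0.6478 -0.5562] tcp [ 0.591  -0.0444  0.2117] w 0.0378
x [0.1009 0.9924 0.0698] y [ 0.7648 -0.1223  0.6325] z [ 0.6363 -0.0104 -0.7714] F [ 8.6604  4.2032 -3.986 ] M [-0.5399  0.314   1.3286]
local tcp [-0.0075  0.3635  6.848 ] jaw ang -7.046510925634214 tool delta mm to h 0.006 [-0.4 -0.   0.8]
```

Axial torque rose from 0.65 to 1.4 N m at about −96° of travel, so the nut is on its stop. One more nip, then check.

jog_arm --deltas '[[[0, 0, 0, 6, 0.3], [0, 0, 0, 6, 0.3], [0, 0, 0, 6, 0.3]]]' --squeeze 55

```text
t: 16.27
tcp_pos: [0.5906, -0.045, 0.212]
orientation: [0.188, 0.793, 0.507, 0.28]
contact_force: [1.8, -2.8, -1.3]
gripper_width: 0.0374
```

```bash
python3 p.py .006
```

```text
t 16.275 q [-0.4183 -0.2863  2.174   0.4177  0.6483 -0.2419] tcp [ 0.5906 -0.045   0.212 ] w 0.0374
x [0.3288 0.9097 0.2535] y [ 0.6995 -0.415   0.5818] z [ 0.6345 -0.014  -0.7728] F [ 1.7715 -2.7615 -1.2861] M [-1.7959  0.927   0.7808]
local tcp [-0.1367 -0.2264  7.2772] jaw ang -24.59260147902811 tool delta mm to h 0.006 [ 0.2 -0.1  1.3]
```

Torque holds at 1.6 N m while the pads slip, so the nut is hard on its stop. I'll release, retract and look.

jog_arm --deltas '[[[0, 0, 0, 0, 0.65], [0, 0, 0, 0, 0.65], [0, 0, 0, 0, 0.65], [0, 0, -15, 0, 0.65], [2, 0, -25, 0, 0.65], [2, 0, -40, 0, 0.65], [0, 0, -60, 0, 0.65], [0, 30, -50, 0, 0.65], [0, 60, 0, 0, 0.65], [0, 60, 0, 0, 0.65], [0, 60, 0, 0, 0.65], [0, 60, 0, 0, 0.65]]]'

```text
t: 17.77
tcp_pos: [0.6573, -0.149, 0.5292]
orientation: [0.193, 0.79, 0.51, 0.282]
contact_force: [-0.1, -0.5, 2.0]
gripper_width: 0.0597
```

```bash
python3 p.py .006; python3 - <<'E'
from plant import camera
import cv2,pickle
from h import *
ims=[]
for n,dz in(('side',.0022),('top',-.0009)):
    c=camera(n);pickle.dump(c,open(f'{n}5.pkl','wb'));u,v=proj(c,FACE+.03*A)[0].astype(int)
    ims.append(cv2.resize(c['frame'][v-35:v+15,u-25:u+25],None,fx=8,fy=8,interpolation=cv2.INTER_CUBIC))
    P,uu,vv=cloud(c);D=P-[0,0,dz]-FACE;L=np.c_[D@EX,D@EY,D@A]*1e3
    m=(np.hypot(L[:,0],L[:,1])<22)&(L[:,2]>44)&(L[:,2]<54)
    Q=L[m];
    if len(Q)>5:
        q=Q[:,:2]-Q[:,:2].mean(0);w,V=np.linalg.eigh(q.T@q);d=V[:,1];print(n,Q.mean(0),m.sum(),np.degrees(np.arctan2(d[1],d[0])),np.sqrt(w/len(q)))
    m=(np.hypot(L[:,0],L[:,1])<22)&(L[:,2]>30)&(L[:,2]<54)&(L[:,0]>9);print('nose pts',L[m].mean(0),m.sum())
cv2.imwrite('pics/n6.png',np.hstack(ims))
E
```

```text
t 17.775 q [-0.5642 -0.1428  1.4359  0.3536  1.2446 -0.1487] tcp [ 0.6573 -0.149   0.5292] w 0.0597
x [0.3219 0.9137 0.248 ] y [ 0.6962 -0.406   0.592 ] z [ 0.6416 -0.0179 -0.7668] F [-0.1285 -0.4724  2.0395] M [0.0173 0.2577 0.0232]
local tcp [ 236.4244 -104.231   228.8923] jaw ang -24.044712362752087 tool delta mm to h 0.006 [  -4.9 -276.5  199.9]
side [ 1.81764879 -0.3198819  47.66492571] 55 169.63103864948755 [4.29286704 6.51441888]
nose pts [13.56304376 -2.05843571 40.46198522] 39
top [ 3.17781089  3.69551754 47.51007889] 60 169.20810654299285 [3.9370738  7.05675215]
nose pts [13.94222042  2.92646829 42.1624711 ] 40
```

View pics/n6.png

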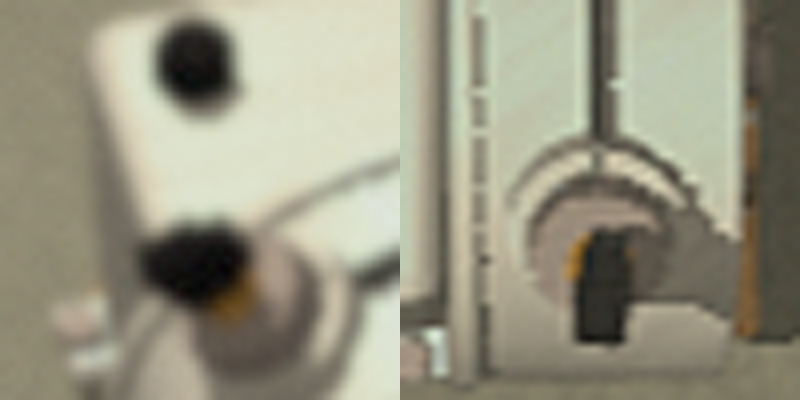

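Both views put the head at about −10°, not 0. The nose was probably nudged by a finger when the fingers came into line with the rib, because the tool leans 5° too far. I'll redo it, this time keeping the fingers away from the nose (jaw line between about 45° and 125°). First I'll re-orient at height.

jog_arm --deltas '[[[0, 0, 0, -10, 0.65], [0, 0, 0, -10, 0.65], [0, 0, 0, -10, 0.65], [0, 0, 0, -10, 0.65], [0, 0, 0, -10, 0.65], [0, 0, 0, -10, 0.65], [0, 0, 0, -8, 0.65]]]'

```text
t: 18.75
tcp_pos: [0.6555, -0.1484, 0.5244]
orientation: [0.317, 0.352, 0.872, 0.12]
contact_force: [-0.0, -0.9, 0.6]
gripper_width: 0.0596
```

```bash
python3 p.py .090 .006
```

```text
t 18.75 q [-0.5655 -0.146   1.4464  0.355   1.2437 -1.3795] tcp [ 0.6555 -0.1484  0.5244] w 0.0596
x [-0.5504  0.6902 -0.4697] y [0.5385 0.7234 0.4321] z [ 0.6381 -0.0151 -0.7698] F [-0.0324 -0.8516  0.581 ] M [-0.0261  0.222   0.0039]
local tcp [ 232.1528 -103.6409  225.9418] jaw ang 46.398450875682336 tool delta mm to h 0.09 [248.1 -91.1 115.1]
local tcp [ 232.1528 -103.6409  225.9418] jaw ang 46.398450875682336 tool delta mm to h 0.006 [253.9 -94.9 198.8]
```

jog_arm --deltas '[[[52, -18, 12, 0, 0.65], [52, -18, 12, 0, 0.65], [52, -18, 15, 0, 0.65], [52, -18, 20, 0, 0.65], [48, -18, 25, 0, 0.65]]]'

```text
t: 19.38
tcp_pos: [0.5147, -0.0355, 0.2943]
orientation: [0.321, 0.35, 0.872, 0.119]
contact_force: [0.3, -0.5, 1.1]
gripper_width: 0.0594
```

```bash
python3 p.py .070 .006
```

```text
t 19.375 q [-0.4947 -0.6457  2.2497  0.3698  0.929  -1.4314] tcp [ 0.5147 -0.0355  0.2943] w 0.0594
x [-0.5491  0.687  -0.4759] y [0.5348 0.7265 0.4316] z [ 0.6422 -0.0175 -0.7663] F [ 0.2727 -0.5227  1.0972] M [ 0.0422  0.1897 -0.0181]
local tcp [-15.1078   9.2929 118.2513] jaw ang 46.65883994878585 tool delta mm to h 0.07 [-13.7   1.3  49.5]
local tcp [-15.1078   9.2929 118.2513] jaw ang 46.65883994878585 tool delta mm to h 0.006 [ -8.9  -1.6 113.3]
```

jog_arm --deltas '[[[-10, 1, 25, 0, 0.65], [-3, 1, 25, 0, 0.65]]]'

```text
t: 19.62
tcp_pos: [0.5487, -0.0394, 0.2524]
orientation: [0.316, 0.35, 0.874, 0.119]
contact_force: [0.7, -0.6, 0.9]
gripper_width: 0.0596
```

```bash
python3 p.py .070 .006
```

```text
t 19.625 q [-0.456  -0.4799  2.2291  0.3873  0.7896 -1.4533] tcp [ 0.5487 -0.0394  0.2524] w 0.0596
x [-0.5551  0.6873 -0.4685] y [0.5367 0.7263 0.4295] z [ 0.6355 -0.013  -0.772 ] F [ 0.694  -0.5998  0.8981] M [-0.0158  0.2177  0.0407]
local tcp [-11.3489   5.4304  64.4778] jaw ang 46.633043361266935 tool delta mm to h 0.07 [-12.3   4.1  -4.6]
local tcp [-11.3489   5.4304  64.4778] jaw ang 46.633043361266935 tool delta mm to h 0.006 [-8.1  1.3 59.2]
```

jog_arm --deltas '[[[-9, 4, 5, 0, 0.65], [0, 0, 20, 0, 0.65], [0, 0, 18, 0, 0.65]]]'

```text
t: 20.0
tcp_pos: [0.5836, -0.043, 0.2256]
orientation: [0.317, 0.35, 0.874, 0.119]
contact_force: [0.2, 0.2, -0.1]
gripper_width: 0.0597
```

```bash
python3 p.py .006
```

```text
t 20.0 q [-0.4226 -0.3291  2.1794  0.4064  0.6825 -1.4691] tcp [ 0.5836 -0.043   0.2256] w 0.0597
x [-0.555   0.6864 -0.4699] y [0.5353 0.7271 0.4298] z [ 0.6367 -0.013  -0.771 ] F [ 0.2198  0.1858 -0.0964] M [-0.0284  0.2166 -0.0323]
local tcp [ 1.8909  1.8479 22.4546] jaw ang 46.70515377234095 tool delta mm to h 0.006 [ 1.2 -3.4 16.3]
```

jog_arm --deltas '[[[1, -3, 7, 0, 0.65], [0, 0, 7, 0, 0.65], [0, 0, 1, 0, 0.65]]]'

```text
t: 20.38
tcp_pos: [0.5919, -0.0452, 0.2138]
orientation: [0.318, 0.349, 0.873, 0.119]
contact_force: [0.1, 0.5, 0.1]
gripper_width: 0.0598
```

```bash
python3 p.py .006
```

```text
t 20.375 q [-0.4192 -0.2873  2.1731  0.4233  0.6466 -1.4894] tcp [ 0.5919 -0.0452  0.2138] w 0.0598
x [-0.5541  0.6858 -0.4718] y [0.5342 0.7276 0.4304] z [ 0.6384 -0.0135 -0.7696] F [0.1319 0.5315 0.0554] M [0.0016 0.1767 0.0022]
local tcp [ 1.9323 -0.4111  8.0667] jaw ang 46.75256274861387 tool delta mm to h 0.006 [ 1.8 -1.1  1.9]
```

jog_arm --deltas '[[[1, -1, 2, 0, 0.4], [0, 0, 0, 0, 0.3], [0, 0, 0, 0, 0.3], [0, 0, 0, -10, 0.3], [0, 0, 0, -10, 0.3], [0, 0, 0, -10, 0.3], [0, 0, 0, -10, 0.3]]]' --squeeze 55

```text
t: 21.25
tcp_pos: [0.5924, -0.0444, 0.2125]
orientation: [0.341, 0.022, 0.94, 0.002]
contact_force: [0.8, -2.6, -0.6]
gripper_width: 0.0373
```

```bash
python3 p.py .006
```

```text
t 21.25 q [-0.4198 -0.2853  2.1757  0.4329  0.6423 -2.2107] tcp [ 0.5924 -0.0444  0.2125] w 0.0373
x [-0.7668  0.0437 -0.6404] y [0.0404 0.999  0.0198] z [ 0.6406 -0.0107 -0.7678] F [ 0.8473 -2.6209 -0.572 ] M [1.1234 0.0886 0.3436]
local tcp [1.5422 0.3717 6.644 ] jaw ang 87.45272138490421 tool delta mm to h 0.006 [ 1.6 -0.4  0.5]
```

jog_arm --deltas '[[[0, 0, 0, -10, 0.3], [0, 0, 0, -10, 0.3], [0, 0, 0, -10, 0.3], [0, 0, 0, -4, 0.3]]]'

```text
t: 21.75
tcp_pos: [0.5921, -0.0436, 0.212]
orientation: [0.326, -0.26, 0.904, -0.097]
contact_force: [1.5, -2.8, -1.2]
gripper_width: 0.0375
```

```bash
python3 p.py .006
```

```text
t 21.75 q [-0.421  -0.285   2.1759  0.4381  0.6456 -2.8217] tcp [ 0.5921 -0.0436  0.212 ] w 0.0375
x [-0.6527 -0.5329 -0.5386] y [-0.4059  0.8462 -0.3453] z [ 0.6398 -0.0068 -0.7685] F [ 1.4729 -2.7666 -1.2159] M [0.7882 0.7162 0.0597]
local tcp [1.0081 1.1525 6.4198] jaw ang 122.08743359787644 tool delta mm to h 0.006 [ 1.5 -0.4  0.3]
```

jog_arm --deltas '[[[0, 0, 0, 0, 0.65], [0, 0, 0, 0, 0.65], [0, 0, -12, 0, 0.65], [0, 0, -7, 10, 0.65], [0, 0, 0, 10, 0.65], [0, 0, 0, 10, 0.65], [0, 0, 0, 10, 0.65]]]'

```text
t: 22.62
tcp_pos: [0.5799, -0.0428, 0.2284]
orientation: [0.34, 0.078, 0.937, 0.025]
contact_force: [-0.4, -0.3, 0.2]
gripper_width: 0.0595
```

```bash
python3 p.py .026
```

```text
t 22.625 q [-0.4338 -0.3478  2.19    0.4255  0.6935 -2.0829] tcp [ 0.5799 -0.0428  0.2284] w 0.0595
x [-0.7561  0.1634 -0.6337] y [0.1294 0.9865 0.1   ] z [ 0.6415 -0.0064 -0.7671] F [-0.3649 -0.2882  0.1868] M [ 0.0672  0.1778 -0.0471]
local tcp [ 0.4668  1.9545 26.8793] jaw ang 80.59725177755205 tool delta mm to h 0.026 [ 0.2 -2.   0.8]
```

jog_arm --deltas '[[[0, -2, 1, 0, 0.4], [0, 0, 0, 0, 0.1], [0, 0, 0, 0, 0.05], [0, 0, 0, 0, 0.05], [0, 0, 0, 0, 0.05], [0, 0, 0, 0, 0.05]]]' --squeeze 30

```text
t: 23.38
tcp_pos: [0.5804, -0.0447, 0.2276]
orientation: [0.341, 0.075, 0.937, 0.024]
contact_force: [0.6, 0.4, -0.4]
gripper_width: 0.014
```

```bash
python3 p.py .026
```

```text
t 23.375 q [-0.4383 -0.3447  2.1896  0.431   0.6927 -2.0983] tcp [ 0.5804 -0.0447  0.2276] w 0.014
x [-0.7568  0.1564 -0.6346] y [0.1239 0.9877 0.0957] z [ 0.6418 -0.0061 -0.7669] F [ 0.5722  0.4435 -0.383 ] M [-0.0739  0.2173 -0.1999]
local tcp [ 0.3504  0.1218 25.916 ] jaw ang 81.00360528105873 tool delta mm to h 0.026 [ 0.3 -0.2 -0.1]
```

jog_arm --deltas '[[[0, 0, 0, -9, 0.05], [0, 0, 0, 0, 0.05]]]'

```text
t: 23.62
tcp_pos: [0.5804, -0.0446, 0.2276]
orientation: [0.341, -0.0, 0.94, -0.003]
contact_force: [0.4, -0.5, -0.2]
gripper_width: 0.0138
```

```bash
python3 p.py .026
```

```text
t 23.625 q [-0.4382 -0.3447  2.1896  0.4313  0.6929 -2.2581] tcp [ 0.5804 -0.0446  0.2276] w 0.0138
x [-0.7669 -0.0026 -0.6418] y [ 0.0018  1.     -0.0061] z [ 0.6418 -0.0058 -0.7669] F [ 0.4311 -0.5191 -0.216 ] M [0.1314 0.1429 0.1408]
local tcp [ 0.3762  0.2474 25.938 ] jaw ang 90.11840949073024 tool delta mm to h 0.026 [ 0.4 -0.2 -0.1]
```

Probe set at 0.1°. I'll open, swing the jaws to 122° at head height, and check before going down.

jog_arm --deltas '[[[0, 0, 0, 0, 0.65], [0, 0, 0, 0, 0.65], [0, 0, 0, 0, 0.65], [0, 0, 0, 0, 0.65], [0, 0, 0, -10, 0.65], [0, 0, 0, -10, 0.65], [0, 0, 0, -10, 0.65]]]'

```text
t: 24.5
tcp_pos: [0.5804, -0.0446, 0.2276]
orientation: [0.328, -0.248, 0.907, -0.093]
contact_force: [0.4, 0.1, 0.6]
gripper_width: 0.0597
```

```bash
cat > chk.py <<'E'
from plant import camera
import cv2,pickle,sys
from h import *
ims=[]
for n,dz in(('side',.0022),('top',-.0009)):
    c=camera(n);u,v=proj(c,FACE+.03*A)[0].astype(int)
    ims.append(cv2.resize(c['frame'][v-35:v+15,u-25:u+25],None,fx=8,fy=8,interpolation=cv2.INTER_CUBIC))
    P,uu,vv=cloud(c);D=P-[0,0,dz]-FACE;L=np.c_[D@EX,D@EY,D@A]*1e3;g=c['frame'].max(2)[vv,uu]
    m=(np.hypot(L[:,0],L[:,1])<18)&(L[:,2]>44)&(L[:,2]<54)&(g<75)
    Q=L[m]
    if len(Q)>5:
        q=Q[:,:2]-Q[:,:2].mean(0);w,V=np.linalg.eigh(q.T@q);d=V[:,1];print(n,Q.mean(0),m.sum(),np.degrees(np.arctan2(d[1],d[0])),np.sqrt(w/len(q)))
cv2.imwrite(sys.argv[1],np.hstack(ims))
E
python3 p.py .006; python3 chk.py pics/n7.png
```

```text
t 24.5 q [-0.4383 -0.3447  2.1896  0.4312  0.6928 -2.7918] tcp [ 0.5804 -0.0446  0.2276] w 0.0597
x [-0.6612 -0.5109 -0.5494] y [-0.3885  0.8596 -0.3319] z [ 0.6418 -0.006  -0.7668] F [0.4301 0.05   0.6042] M [ 0.0812  0.1911 -0.0065]
local tcp [ 0.3826  0.1584 25.9469] jaw ang 120.61271619711461 tool delta mm to h 0.006 [ 1.8  1.  19.8]
top [ 3.2117181   3.61421516 47.60510077] 50 -173.12663581241614 [3.40673658 6.5231293 ]
```

View pics/n7.png

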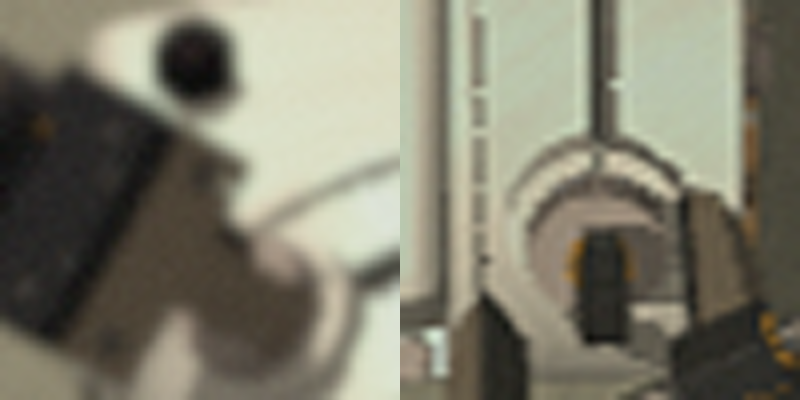

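The top view shows the nose straight along the rib, with brass visible on both sides of the head. Descending to the nut.

jog_arm --deltas '[[[1, 1, 7, 0, 0.65], [1, 0, 7, 0, 0.65], [0, 0, 4, 0, 0.65]]]'

```text
t: 24.98
tcp_pos: [0.5908, -0.045, 0.2113]
orientation: [0.329, -0.242, 0.908, -0.091]
contact_force: [0.1, 0.0, -0.2]
gripper_width: 0.0594
```

```bash
python3 p.py .006
```

```text
t 24.975 q [-0.4269 -0.2892  2.1817  0.4476  0.6449 -2.7963] tcp [ 0.5908 -0.045   0.2113] w 0.0594
x [-0.6658 -0.5004 -0.5534] y [-0.3803  0.8658 -0.3253] z [ 0.6419 -0.0062 -0.7668] F [ 0.0709  0.0446 -0.246 ] M [ 0.083   0.207  -0.0203]
local tcp [-0.4108 -0.1557  6.6545] jaw ang 119.9139602455026 tool delta mm to h 0.006 [-0.4 -0.   0.7]
```

jog_arm --deltas '[[[-1, 0, 1, 0, 0.4], [0, 0, 0, 0, 0.3], [0, 0, 0, 0, 0.3], [0, 0, 0, 10, 0.3], [0, 0, 0, 10, 0.3], [0, 0, 0, 10, 0.3], [0, 0, 0, 10, 0.3], [0, 0, 0, 10, 0.3]]]' --squeeze 50

```text
t: 25.98
tcp_pos: [0.5922, -0.0451, 0.2108]
orientation: [0.336, 0.174, 0.924, 0.058]
contact_force: [-1.1, 2.6, 0.7]
gripper_width: 0.0378
```

```bash
python3 p.py .006
```

```text
t 25.975 q [-0.4229 -0.284   2.1788  0.4408  0.6392 -1.8954] tcp [ 0.5922 -0.0451  0.2108] w 0.0378
x [-0.7132  0.3605 -0.6012] y [0.2823 0.9327 0.2244] z [ 0.6416 -0.0097 -0.767 ] F [-1.1285  2.57    0.735 ] M [-0.9554  0.7034 -0.2901]
local tcp [ 0.4112 -0.3445  5.3751] jaw ang 68.89439560068072 tool delta mm to h 0.006 [ 0.5  0.2 -0.7]
```

jog_arm --deltas '[[[0, 0, 0, 10, 0.3], [0, 0, 0, 8, 0.3]]]'

```text
t: 26.22
tcp_pos: [0.592, -0.0452, 0.2107]
orientation: [0.323, 0.319, 0.884, 0.11]
contact_force: [6.4, 1.7, -3.2]
gripper_width: 0.0379
```

```bash
python3 p.py .006
```

```text
t 26.225 q [-0.4222 -0.2844  2.1789  0.4379  0.6387 -1.5721] tcp [ 0.592  -0.0452  0.2107] w 0.0379
x [-0.5877  0.6359 -0.5002] y [0.4934 0.7717 0.4013] z [ 0.6412 -0.0109 -0.7673] F [ 6.4196  1.7191 -3.1968] M [-0.8575  0.4898 -0.057 ]
local tcp [ 0.2251 -0.421   5.433 ] jaw ang 50.579591658746054 tool delta mm to h 0.006 [ 0.4  0.2 -0.6]
```

No stop yet, with torque still at 0.45. To stay clear of the nose I'll regrip at about 90° and finish from there.

jog_arm --deltas '[[[0, 0, 0, 0, 0.65], [0, 0, 0, 0, 0.65], [0, 0, 0, -10, 0.65], [0, 0, 0, -10, 0.65], [0, 0, 0, -10, 0.65], [0, 0, 0, -10, 0.65], [0, 0, 0, -10, 0.5], [0, 0, 0, 0, 0.3], [0, 0, 0, 0, 0.3], [0, 0, 0, 0, 0.3]]]' --squeeze 55

```text
t: 27.48
tcp_pos: [0.5919, -0.0445, 0.2117]
orientation: [0.339, -0.099, 0.935, -0.041]
contact_force: [-0.0, -0.2, -0.5]
gripper_width: 0.0376
```

```bash
python3 p.py .006
```

```text
t 27.475 q [-0.4221 -0.2867  2.1791  0.4394  0.6409 -2.476 ] tcp [ 0.5919 -0.0445  0.2117] w 0.0376
x [-0.7505 -0.2125 -0.6257] y [-0.157   0.9771 -0.1435] z [ 0.6419 -0.0095 -0.7667] F [-0.0202 -0.1836 -0.5029] M [0.064  0.1422 0.0211]
local tcp [0.6678 0.2556 6.3132] jaw ang 102.17989974585954 tool delta mm to h 0.006 [ 0.7 -0.1  0.3]
```

jog_arm --deltas '[[[0, 0, 0, 7, 0.3], [0, 0, 0, 7, 0.3]]]'

```text
t: 27.72
tcp_pos: [0.5909, -0.0447, 0.2108]
orientation: [0.34, 0.017, 0.94, 0.0]
contact_force: [-7.7, 2.2, 4.5]
gripper_width: 0.0374
```

```bash
python3 p.py .006
```

```text
t 27.725 q [-0.4217 -0.2869  2.1798  0.4345  0.6419 -2.2263] tcp [ 0.5909 -0.0447  0.2108] w 0.0374
x [-0.7682  0.0316 -0.6395] y [0.0311 0.9994 0.012 ] z [ 0.6395 -0.0107 -0.7687] F [-7.6996  2.2161  4.5136] M [-0.9615  0.3367  1.577 ]
local tcp [-0.6131  0.0648  6.0924] jaw ang 88.14549214207547 tool delta mm to h 0.006 [-0.6 -0.   0.1]
```

jog_arm --deltas '[[[0, 0, 0, 7, 0.3], [0, 0, 0, 4, 0.3]]]'

```text
t: 27.98
tcp_pos: [0.5889, -0.044, 0.2091]
orientation: [0.335, 0.105, 0.936, 0.032]
contact_force: [-9.8, 3.2, 2.2]
gripper_width: 0.0373
```

```bash
python3 p.py .006
```

```text
t 27.975 q [-0.4207 -0.2879  2.1812  0.4272  0.6467 -2.0318] tcp [ 0.5889 -0.044   0.2091] w 0.0373
x [-0.7531  0.2178 -0.6208] y [0.1748 0.9759 0.1304] z [ 0.6342 -0.0102 -0.7731] F [-9.7955  3.2369  2.1611] M [-0.4241  1.4434  1.4744]
local tcp [-3.2839  0.7843  5.881 ] jaw ang 77.40971174296607 tool delta mm to h 0.006 [-3.4 -0.   0.1]
```

Stalled at 1.5–1.8 N m, so the nut is tight. Releasing straight and backing out.

jog_arm --deltas '[[[0, 0, 0, 0, 0.65], [0, 0, 0, 0, 0.65], [0, 0, 0, 0, 0.65], [-2, 0, -15, 0, 0.65], [-2, 0, -25, 0, 0.65], [-2, 0, -40, 0, 0.65], [0, 0, -60, 0, 0.65], [0, -30, -50, 0, 0.65], [0, -60, 0, 0, 0.65], [0, -60, 0, 0, 0.65], [0, -60, 0, 0, 0.65], [0, 0, 0, 0, 0.65]]]'

```text
t: 29.48
tcp_pos: [0.4313, -0.2559, 0.3425]
orientation: [0.34, 0.104, 0.934, 0.025]
contact_force: [0.1, 0.4, 0.5]
gripper_width: 0.0595
```

```bash
python3 p.py .006; python3 chk.py pics/n8.png
```

```text
t 29.475 q [-1.2003 -0.5672  2.1107  0.6499  1.3361 -2.6206] tcp [ 0.4313 -0.2559  0.3425] w 0.0595
x [-0.7475  0.2107 -0.6299] y [0.1764 0.9773 0.1175] z [ 0.6404 -0.0233 -0.7677] F [0.137  0.3687 0.4873] M [ 0.0412  0.1553 -0.0023]
local tcp [ -55.7742 -211.0562  205.5483] jaw ang 77.76295267069766 tool delta mm to h 0.006 [  7.6 219.1 198.6]
side [ 0.96651131 -1.42619664 47.2553792 ] 40 171.35457066959063 [3.26432197 6.3756035 ]
top [ 2.69350663  2.92233653 47.85255178] 43 -174.56969711742843 [3.43700252 6.21726698]
```

View pics/n8.png

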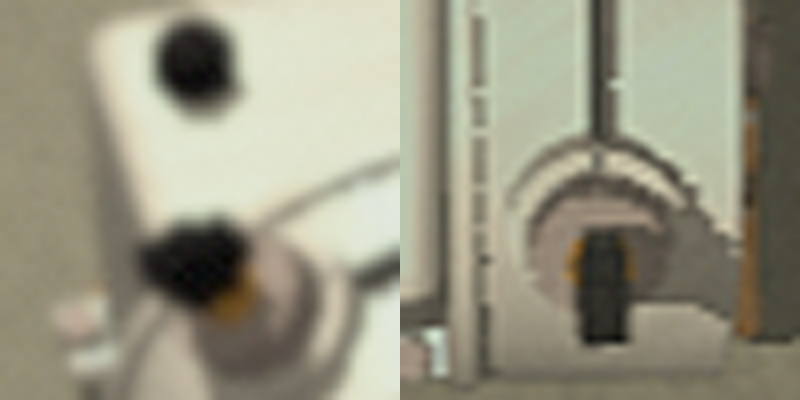

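```bash
python3 - <<'E'
from plant import camera
import pickle,cv2
from h import *
for tag in('0','5','now'):
  for n,dz in(('side',.0022),('top',-.0009)):
    c=camera(n) if tag=='now' else pickle.load(open(f'{n}{tag}.pkl','rb'))
    P,uu,vv=cloud(c);D=P-[0,0,dz]-FACE;L=np.c_[D@EX,D@EY,D@A]*1e3;g=c['frame'].max(2)[vv,uu]
    out=[]
    for lo in(44,45.5,47):
      for gm in(75,110,256):
        m=(np.hypot(L[:,0],L[:,1])<22)&(L[:,2]>lo)&(L[:,2]<54)&(g<gm);q=L[m][:,:2];q=q-q.mean(0);w,V=np.linalg.eigh(q.T@q);d=V[:,1];out.append((np.degrees(np.arctan2(d[1],d[0]))+90)%180-90)
    m=(np.hypot(L[:,0]-1.5,L[:,1]-(3 if n=='top' else -1))<19)&(L[:,2]>26)&(L[:,2]<54)&(g<110)
    r,sz,an=cv2.minAreaRect(L[m][:,:2].astype(np.float32));print(tag,n,np.round(out,1),'rect',np.round(r,1),np.round(sz,1),round(an,1))
E
```

```text
0 side [-59.8 -60.2 -63.6 -56.2 -59.1 -59.6 -55.  -56.5 -59.9] rect [ 1.2 -3.1] [12.5 28.7] 34.0
0 top [-58.2 -60.3 -60.7 -62.2 -64.7 -64.9 -76.4 -81.1 -77.6] rect [4.  0.1] [14.2 26.4] 24.8
5 side [-11.3 -12.4 -10.4 -10.8 -12.   -2.  -16.  -21.7 -15.7] rect [ 3.6 -2. ] [14.2 27. ] 72.3
5 top [ -5.6  -5.6 -10.8  -5.4  -5.4  -9.4   0.3   0.3 -12.9] rect [5.8 2.5] [27.9 13.5] 0.2
now side [ -4.8  -6.    0.3  -9.2 -12.1  -1.7  -1.3  -3.3   6.8] rect [ 3.5 -1.4] [27.8 14.9] 4.1
now top [ 4.5 -0.6 -0.6  9.9  4.1  4.1  7.1 -6.9 -6.9] rect [5.4 3.5] [11.7 26.8] 88.5
```

```bash
python3 - <<'E'
import cv2,numpy as np
a=cv2.imread('pics/n7.png')[220:345,560:640];b=cv2.imread('pics/n8.png')[220:345,560:640];c=cv2.imread('pics/n6.png')[220:345,560:640]
for n,i in(('set',a),('now',b),('before redo',c)):
    m=i.max(2)<80
    r=[]
    for row in range(25,115,10):
        x=np.nonzero(m[row])[0];r.append((x.min(),x.max()) if len(x) else None)
    print(n,m.sum(),[tuple(map(int,t)) if t else None for t in r])
E
```

```text
set 5753 [(24, 66), (21, 67), (18, 67), (19, 66), (18, 74), (18, 79), (16, 68), (15, 68), (17, 71)]
now 5453 [(24, 65), (21, 67), (19, 67), (19, 66), (19, 73), (17, 79), (17, 68), (21, 65), (21, 65)]
before redo 5679 [(27, 68), (23, 67), (23, 74), (20, 74), (16, 75), (15, 79), (16, 68), (16, 65), (16, 63)]
```

The head outline matches the picture taken right after setting, to within a fraction of a pixel. The setting held, so I'm handing in.

```bash
python3 -c "
from plant import job,monitor
print(monitor.sense()['t']);print(job.finish_job())"
```

```text
29.675
the job is handed in; nothing more can be done
None
```

The probe is back in line with the rib and the jam nut is tight again, but it took two rounds. I handed in at 29.7 s with the gripper clear of everything.

- **First round:** I slackened the nut about 92° and turned the probe from −62° to the rib, then retightened. A picture afterwards showed the nose had slipped to about −10°. A finger probably caught it, because the tool leaned about 5° more than the probe axis.
- **Second round:** I slackened the nut again by about 75° and reset the probe with the jaws flush on its flats, reading 0.1° from the rib. I then retightened with the fingers kept away from the nose.

**Last checks:**
- **Nut:** it stalled at about 1.5–1.8 N m against roughly 0.3 N m to turn it, with the pads slipping, so it is on its stop.
- **Probe setting:** in the top view the head's outline matched the picture taken just after setting, closely enough to say it held. Angle estimates from the depth images after release were noisy, from −12° to +10° and scattered around 0°. They don't confirm the 0.1°, which comes from the jaw angle alone.
- **Nut angles:** I inferred these from the gripper's turn, because the knurling could not be seen.
- **Loose parts:** I did not go near the parts on the bench, and I did not measure them again.

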